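# Press the socket block home on the fixture's stud plate

### The arm

A 6-joint arm with a two-finger parallel gripper is mounted at the origin on the work surface. World frame = base frame: x ahead of the robot, y to its left, z up, the work surface at z = 0. Lengths are in mm, angles in rad, forces in N, time in s.
With the tool pointing down it reaches from about 275 to 750 mm from the base axis. Payload 10.2 kg.
Tool frame: the origin (TCP) lies between the finger pads; the fingertips stand 19 mm ahead of it and the grasp point (between the pads) is the TCP; z points along the fingers, y is the line along which they close (so a half turn about z gives the same grasp; the last joint's range is limited). The gripper opens to 85 mm and grips with 20 to 120 N. Pads are 22 mm wide; open, the fingers measure 114 mm over their backs; the gripper's body (76 mm by 85 mm) begins 54 mm behind the grasp point. The pads swing forward as they close: fully open they stand 13 mm farther back than shut.
Start: joints at [1.113, 0.313, 1.498, -0, 1.331, -0.223], TCP at [122.153, 510.598, 250.294] pointing down, gripper open.
Joint ranges: [-2.94, 2.94], [-0.97, 2.17], [0.19, 2.56], [-1.23, 4.37], [0.02, 3.11], [-2.88, 2.88]. Speed limits (rad/s): [2.39, 2.39, 3.01, 3.14, 3.14, 3.14].

### API

Orientations are given as a unit quaternion [w, x, y, z].
In Python, from rig import sense, capture, finish_job gives the robot as it stands. The module is installed in compiled form; this text tells all that it offers.
- The arm moves only by the tool move_arm, never from a script. Its argument "moves" is a list of rows, each an object with "turn": the turn, a rotation vector about the tool's x, y, z in rad, a list of three; "translation": the shift along the tool's x, y, z in mm, a list of three; "hand": the opening, from 0 (shut) to 1 (fully open). In form: [{"turn": [wx, wy, wz], "translation": [x, y, z], "hand": hand}, ...]. A call has 1 to 10 rows; each row shifts and turns the commanded pose from where the row before left it, along the tool's axes as they then stand; what a row does not reach is not made up. A row lasts 1/12 s, in which the tool goes at most 41.7 mm and 7.16 degrees, less where a joint would pass 70% of its speed; a pose out of reach is approached as far as the arm can. A call with a gripper value outside its range is refused whole. The fingers move at their own pace and stop on an object; "grip_force" is the grip in N (left out, the last holds). Time passes only in rows, so rows that do not move let the fingers close. It gives the time, the measured TCP pose, the force, the opening and the grip force at its end, in the units of the state.
- sense(): the state, without advancing time (a new reading comes with each control period).
- capture(name): name is "side" or "top" or "wrist"; returns a dict with "image" (384x512x3 uint8, blue, green, red), "z_map" (384x512 float32, mm along the optical axis (not along the pixel's ray), 0 where there is no reading), "vertical_fov" (degrees; the focal length in pixels is half the picture's height over the tangent of half this angle, whatever the lens; pixels are square), "cx", "cy" (the principal point, pixels), "R" (3x3) and "t" (3): a world point X has camera coordinates R X + t; the wrist camera has in their place "T_tool_cam" (4x4, takes a point from camera to tool coordinates, whose origin is the TCP and whose axes are the flange's). Camera axes: x right, y down, z forward; pixel columns grow to the right and rows downward; lengths in mm; the calibration is good to about 2 mm. The wrist camera is an equidistant fisheye: a pixel r from the principal point sees the ray r / f radians off the axis. A picture is of the moment at which its call begins: read the wrist's pose just before it.
- finish_job(): hands the job in; it is judged then, once.
The state is a dict: "time_s": time; "joints": joint angles; "dq": joint speeds; "tau": joint torques, N m; "eef_pos": TCP position; "ee_rot": TCP orientation; "force": force on the tool from outside, world axes, zero at the start; "wrist_torque": the same for the moment, N m; "grip_width": opening from 0.0 (shut) to 1.0 (fully open); "grip_force": force on a finger pad.
Only numpy, scipy, OpenCV 4.12 (cv2) and the standard library are available. Lean on these libraries where they do the work, as an engineer would, in place of code of your own. Each camera call takes 0.05 s, during which the arm holds its last target. There are 200 camera calls.

### The job

Take the silver block with two brass studs on its top, set it upright over the two brass studs of the dark fixture plate, and press it down until the yellow seat gives way and the block sits flush on the plate. Do not drop the block, and leave the other two blocks where they are.

Things in the scene. Friction and masses are not known exactly. Their poses are not given: they have to be found in the camera images.
- socket_block: Bare silver aluminium block to fit, 100 x 50 x 45 mm (x, y, z), upright on the table; two brass studs 18 mm across, 12 mm tall, on its top at x = -24 and +24 mm. Origin: centre of its underside, z up. Underneath, two square sockets, 34 x 34 mm, 30 mm deep, at x = -24 and +24 mm. About 0.38 kg. Grip across its 50 mm width (y). Either way round fits.
- stud_plate: Dark fixed plate, 170 x 120 x 24 mm. Origin: centre of its underside, z up. On its top two brass studs at x = -24 and +24 mm, 26 mm tall, 18 mm across, tapering in the upper 14 mm to 8 mm. Round them a yellow seat, 108 x 58 mm, 8 mm proud of the top: holds the block's weight, slides down under about 8 N, stays down; once flush, the block meets the plate. Press it gripped or from above.
- bored_block: Bystander: silver block 100 x 50 x 45 mm with two round dark bores in its top and no studs. Origin: centre of its underside. Loose.
- one_stud_block: Bystander: blue block 100 x 50 x 45 mm with a single brass stud, 12 mm tall, in the middle of its top. Origin: centre of its underside. Loose.

How it is judged:
By the outcome, as a careful person would: the job done as asked, in the order asked, and still so for the second after the job is handed in, with the robot touching nothing.
It also fails if it takes over 40 s, if anything falls off the work surface, if the arm or the gripper's body presses on something with over 40 N, if the wrist force passes 120 N, or if a joint passes its speed limit or range.

## Working session

There is one attempt and no reset: what is moved stays moved. The work goes in short steps, Python scripts to look and compute and a tool call to move; the robot and the scene stay as the last step left them, time stands still between calls to the robot, and variables do not carry over. Pictures are saved under pics/ and viewed, at most 10 in all, crops included, and the job is handed in when it is done.

Besides the shell and the picture viewer there is one more tool, called after "Request:" as a command line: name --argument value ..., lists and objects as JSON in quotes. move_arm: Moves the arm, as the interface text tells. Its arguments: {"type":"object","properties":{"moves":{"type":"array","items":{"type":"object","properties":{"turn":{"type":"array","items":{"type":"number"}},"translation":{"type":"array","items":{"type":"number"}},"hand":{"type":"number"}}}},"grip_force":{"type":"number"}},"required":["moves"]}

```bash
mkdir -p pics; python3 - <<'E'
from rig import sense,capture
import cv2,numpy as np,pickle
s=sense();print(s)
d={n:capture(n) for n in("top","side")}
pickle.dump(d,open('c.pkl','wb'))
for n,c in d.items():
    print(n,c['vertical_fov'],c['cx'],c['cy'],c['R'],c['t']); cv2.imwrite(f'pics/{n}0.png',c['image'])
E
```

```text
{'time_s': 0.0, 'joints': array([ 1.11259241e+00,  3.13460165e-01,  1.49844462e+00, -2.33003914e-05,
        1.33100293e+00, -2.23388387e-01]), 'dq': array([ 0.00059076,  0.00037563, -0.00142447,  0.00020448, -0.00099991,
       -0.00114215]), 'tau': array([ 1.05928015e-03, -4.12264431e+01, -2.59746766e+01, -4.32758247e-05,
        4.14809081e-03, -9.70324834e-06]), 'eef_pos': array([122.0520748 , 510.37183371, 249.7270228 ]), 'ee_rot': array([-2.09107862e-04,  1.17135436e-01,  9.93115732e-01, -6.23499212e-04]), 'force': array([0.25475793, 0.20800659, 0.01950925]), 'wrist_torque': array([-0.02133752, -0.03576666,  0.03733236]), 'grip_force': 0.0, 'grip_width': 1.003720466461593}
top 46.95894322985357 256.9816363664512 193.25097081293003 [[-0.01906682 -0.99979906 -0.00618918]
 [-0.98828559  0.01978404 -0.15132807]
 [ 0.15142011  0.00323133 -0.98846422]] [-10.21640184 549.49892391 991.32592776]
side 49.786764126263286 255.87543359741537 196.96516985945422 [[-0.95984494 -0.28051333 -0.00315612]
 [-0.13786305  0.48147067 -0.86555172]
 [ 0.24431838 -0.83036032 -0.50080961]] [501.48879677 132.039809   813.78077624]
```

View pics/top0.png

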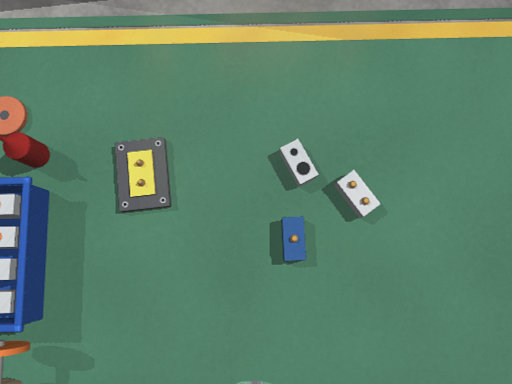

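View pics/side0.png

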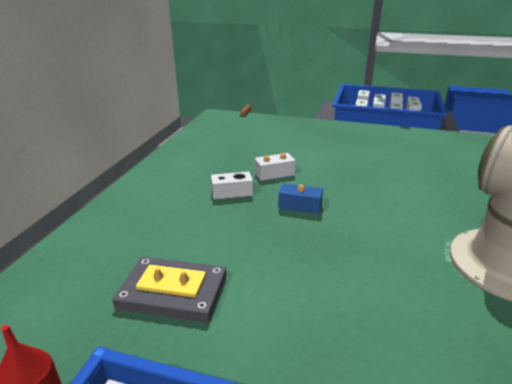

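Top view: the studded silver block has its studs at about (353,184) and (366,201). The plate is at (142,174), with studs at (140,163) and (141,183). Bystanders are the bored block at (299,162) and the blue block at (294,239). Side view: the block's studs are at (267,158) and (283,156), and the plate's at (158,274) and (184,279).

```bash
cat > h.py <<'E'
import numpy as np,cv2
from scipy.spatial.transform import Rotation as Rn
def ray(c,uv,pose=None):
    f=c['image'].shape[0]/2/np.tan(np.radians(c['vertical_fov'])/2)
    d=np.array([(uv[0]-c['cx'])/f,(uv[1]-c['cy'])/f])
    if 'R' in c:
        return -c['R'].T@c['t'], c['R'].T@np.array([d[0],d[1],1])
    r=np.linalg.norm(d)+1e-12
    v=np.array([*(d/r*np.sin(r)),np.cos(r)])
    T=c['T_tool_cam'];p,q=pose;W=Rn.from_quat(q,scalar_first=True).as_matrix()
    return p+W@T[:3,3], W@T[:3,:3]@v
def plane(o,d,z): return o+d*(z-o[2])/d[2]
def meet(r1,r2):
    (a,u),(b,v)=r1,r2
    k=np.linalg.lstsq(np.c_[u,-v],b-a,rcond=None)[0]
    p,q=a+k[0]*u,b+k[1]*v
    return (p+q)/2,np.linalg.norm(p-q)
def blobs(m,amin,amax):
    n,l,s,c=cv2.connectedComponentsWithStats(m.astype(np.uint8))
    return [(np.round(c[i],1),s[i,4],l==i) for i in range(1,n) if amin<=s[i,4]<=amax]
def brass(im):
    h=cv2.cvtColor(im,cv2.COLOR_BGR2HSV); return (h[...,0]>6)&(h[...,0]<22)&(h[...,1]>90)&(h[...,2]>50)
def yellow(im):
    h=cv2.cvtColor(im,cv2.COLOR_BGR2HSV); return (h[...,0]>=22)&(h[...,0]<34)&(h[...,1]>150)&(h[...,2]>120)
def silver(im):
    h=cv2.cvtColor(im,cv2.COLOR_BGR2HSV); return (h[...,1]<45)&(h[...,2]>185)
E
python3 - <<'E'
from h import *;import pickle
d=pickle.load(open('c.pkl','rb'))
win={'top':[(335,165,385,220),(110,130,175,215)],'side':[(250,145,300,185),(110,250,230,320)]}
pts={}
for n,c in d.items():
    for k,(x0,y0,x1,y1) in enumerate(win[n]):
        w=np.zeros((384,512),bool);w[y0:y1,x0:x1]=1
        b=blobs(brass(c['image'])&w,8,400);pts[n,k]=[x[0] for x in b]
        print(n,k,'brass',[(x[0],x[1]) for x in b])
        m=(silver if k==0 else yellow)(c['image'])&w
        for x in blobs(m,100,4000): print('  face',x[0],x[1],cv2.minAreaRect(np.argwhere(x[2])[:,::-1].astype(np.float32)))
for k in(0,1):
    for a in pts['top',k]:
        for b in pts['side',k]:
            p,e=meet(ray(d['top'],a),ray(d['side'],b))
            if e<8: print(k,a,b,p.round(1),e.round(1))
c=d['top']
for k,z in((0,51),(1,45)):
    for a in pts['top',k]: print(k,plane(*ray(c,a),z).round(1))
for n,uv in(('top',(358,193)),('top',(141,173)),('top',(240,250)),('top',(120,180))):
    o,v=ray(c,uv);print(uv,(o+v*c['z_map'][uv[1],uv[0]]).round(1))
E
```

```text
top 0 brass [(array([352.2, 183.9]), np.int32(37)), (array([365. , 200.5]), np.int32(38))]
  face [358.8 192.6] 757 ((358.6040954589844, 192.53533935546875), (43.411407470703125, 20.7911376953125), 52.4314079284668)
top 1 brass [(array([139.5, 162.4]), np.int32(36)), (array([141. , 182.1]), np.int32(40))]
side 0 brass [(array([282.5, 155.5]), np.int32(16)), (array([266.1, 158.2]), np.int32(20))]
  face [274.4 159.1] 234 ((274.8800048828125, 158.6599884033203), (8.626703262329102, 37.75950241088867), 81.8698959350586)
side 1 brass [(array([157.7, 274.3]), np.int32(79)), (array([183.5, 277.9]), np.int32(81))]
  face [170.1 289.1] 312 ((171.59454345703125, 288.2835693359375), (21.522607803344727, 68.4360122680664), 81.99527740478516)
0 [352.2 183.9] [266.1 158.2] [ 564.9 -242.7   49.8] 1.3
0 [365.  200.5] [282.5 155.5] [ 525.3 -269.9   50.9] 1.2
1 [139.5 162.4] [157.7 274.3] [629.5 257.   36.4] 0.7
1 [141.  182.1] [183.5 277.9] [581.8 252.5  35.9] 1.0
0 [ 565.3 -242.3   51. ]
0 [ 525.9 -269.8   51. ]
1 [627.9 254.7  45. ]
1 [580.6 250.2  45. ]
(358, 193) [ 544.3 -255.6   46.7]
(141, 173) [604.7 253.9  33.2]
(240, 250) [419.4  22.4  -1.1]
(120, 180) [591.2 307.3  20.8]
```

Triangulation agrees with the given sizes:

| Item | Centre (mm) | Yaw | Stud spacing | Check |
|---|---|---|---|---|
| Block | (545, -256) | 34.5° | 48.0 mm | Top face at z ≈ 46 |
| Plate | (605.6, 254.7) | 5.4° | 47.9 mm | |

I'm moving above the block now.

Request:
move_arm --moves '[{"turn":[0,0,0],"translation":[-27,-29.5,0],"hand":1},{"turn":[0,0,0],"translation":[-27,-29.5,0],"hand":1},{"turn":[0,0,0],"translation":[-27,-29.5,0],"hand":1},{"turn":[0,0,0],"translation":[-27,-29.5,0],"hand":1},{"turn":[0,0,0],"translation":[-27,-29.5,0],"hand":1},{"turn":[0,0,0],"translation":[-27,-29.5,0],"hand":1},{"turn":[0,0,0],"translation":[-27,-29.5,0],"hand":1},{"turn":[0,0,0],"translation":[-27,-29.5,0],"hand":1},{"turn":[0,0,0],"translation":[-27,-29.5,0],"hand":1},{"turn":[0,0,0],"translation":[-27,-29.5,0],"hand":1}]'

```text
time_s: 0.93
eef_pos: [316.4, 159.1, 250.3]
ee_rot: [0.0, 0.117, 0.993, 0.0]
force: [1.5, 0.6, 0.5]
grip_width: 1.0
grip_force: 0.0
```

Request:
move_arm --moves '[{"turn":[0,0,0],"translation":[-27,-29.5,0],"hand":1},{"turn":[0,0,0],"translation":[-27,-29.5,0],"hand":1},{"turn":[0,0,0],"translation":[-27,-29.5,0],"hand":1},{"turn":[0,0,0],"translation":[-27,-29.5,0],"hand":1},{"turn":[0,0,0],"translation":[-27,-29.5,0],"hand":1},{"turn":[0,0,0],"translation":[-27,-29.5,0],"hand":1},{"turn":[0,0,0],"translation":[-27,-29.5,0],"hand":1},{"turn":[0,0,0],"translation":[-27,-29.5,0],"hand":1},{"turn":[0,0,0],"translation":[-27,-29.5,0],"hand":1},{"turn":[0,0,0],"translation":[-27,-29.5,0],"hand":1}]'

```text
time_s: 1.77
eef_pos: [510.5, -190.8, 249.9]
ee_rot: [-0.0, 0.117, 0.993, 0.0]
force: [0.5, 0.0, 0.4]
grip_width: 0.995
grip_force: 0.0
```

Request:
move_arm --moves '[{"turn":[0,0,0.12],"translation":[0,0,0],"hand":1},{"turn":[0,0,0.12],"translation":[0,0,0],"hand":1},{"turn":[0,0,0.12],"translation":[0,0,0],"hand":1},{"turn":[0,0,0.12],"translation":[0,0,0],"hand":1},{"turn":[0,0,0.12],"translation":[0,0,0],"hand":1},{"turn":[0,0,0.12],"translation":[0,0,0],"hand":1},{"turn":[0,0,0.12],"translation":[0,0,0],"hand":1},{"turn":[0,0,0.12],"translation":[0,0,0],"hand":1},{"turn":[0,0,0.12],"translation":[0,0,0],"hand":1},{"turn":[0,0,0.12],"translation":[0,0,0],"hand":1}]'

```text
time_s: 2.6
eef_pos: [509.9, -188.8, 249.9]
ee_rot: [-0.0, 0.66, 0.752, -0.0]
force: [-1.4, -0.2, 0.6]
grip_width: 1.0
grip_force: 0.0
```

Request:
move_arm --moves '[{"turn":[0,0,0.12],"translation":[0,0,0],"hand":1},{"turn":[0,0,0.12],"translation":[0,0,0],"hand":1},{"turn":[0,0,0.12],"translation":[0,0,0],"hand":1},{"turn":[0,0,0.12],"translation":[0,0,0],"hand":1},{"turn":[0,0,0.12],"translation":[0,0,0],"hand":1},{"turn":[0,0,0.12],"translation":[0,0,0],"hand":1},{"turn":[0,0,0.12],"translation":[0,0,0],"hand":1},{"turn":[0,0,0.12],"translation":[0,0,0],"hand":1},{"turn":[0,0,0.12],"translation":[0,0,0],"hand":1},{"turn":[0,0,0],"translation":[0,0,0],"hand":1}]'

```text
time_s: 3.43
eef_pos: [510.0, -188.8, 249.9]
ee_rot: [-0.0, 0.952, 0.306, -0.0]
force: [0.7, 0.4, -0.6]
grip_width: 0.998
grip_force: 0.0
```

```bash
cat > look.py <<'E'
from h import *;from rig import sense,capture;import pickle,sys
s=sense();c=capture('wrist');n=sys.argv[1]
pickle.dump((s,c),open(n+'.pkl','wb'));cv2.imwrite(f'pics/{n}.png',c['image'])
R=Rn.from_quat(s['ee_rot'],scalar_first=True).as_matrix()
print(s['time_s'],s['eef_pos'].round(1),'y-yaw',np.degrees(np.arctan2(R[1,1],R[0,1])).round(2),'z',R[:,2].round(4),'F',s['force'].round(1),s['joints'].round(2),s['grip_width'],s['grip_force'])
for x in blobs(brass(c['image']),15,3000):
    r=ray(c,x[0],(s['eef_pos'],s['ee_rot']))
    print(x[0],x[1],'z51',plane(*r,51).round(1),'z40',plane(*r,40).round(1))
E
python3 look.py w1; python3 -c "
import pickle;s,c=pickle.load(open('w1.pkl','rb'));print(c['T_tool_cam'].round(3),c['vertical_fov'])"
```

```text
3.4333 [ 510.  -188.8  249.9] y-yaw -54.33 z [-7.e-04  4.e-04 -1.e+00] F [ 0.7  0.4 -0.6] [-0.57  0.36  1.44 -0.    1.35  0.38] 0.9982223540225957 0.0
[325.8 158.4] 178 z51 [ 563.8 -240.8   51. ] z40 [ 563.7 -243.9   40. ]
[164.1 174. ] 178 z51 [ 442.3 -101.7   51. ] z40 [ 438.1 -100.1   40. ]
[323.  199.2] 172 z51 [ 524.6 -268.1   51. ] z40 [ 523.2 -272.1   40. ]
[[  -0.      -0.963   -0.268   68.082]
 [   1.      -0.      -0.      -0.938]
 [   0.      -0.268    0.963 -123.671]
 [   0.       0.       0.       1.   ]] 65.70646984690485
```

View pics/w1.png

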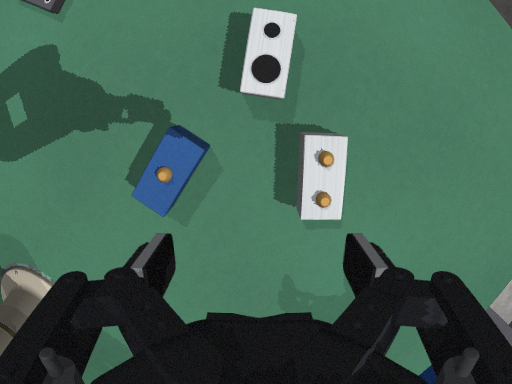

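Wrist view: the block is at (324,177) with studs at (326,158) and (323,199). Both bystanders are clear of the finger paths. The wrist rays agree with the two-view fix to about 1 mm, so I'm centring over the block and lowering to 130.

Request:
move_arm --moves '[{"turn":[0,0,0.017],"translation":[-5.3,37,0],"hand":1},{"turn":[0,0,0],"translation":[-5.3,37,0],"hand":1},{"turn":[0,0,0],"translation":[0,0,30],"hand":1},{"turn":[0,0,0],"translation":[0,0,30],"hand":1},{"turn":[0,0,0],"translation":[0,0,30],"hand":1},{"turn":[0,0,0],"translation":[0,0,30],"hand":1},{"turn":[0,0,0],"translation":[0,0,0],"hand":1},{"turn":[0,0,0],"translation":[0,0,0],"hand":1}]'

```text
time_s: 4.15
eef_pos: [544.0, -255.1, 129.9]
ee_rot: [-0.001, 0.953, 0.301, -0.001]
force: [-0.3, -1.1, -0.1]
grip_width: 1.0
grip_force: 0.0
```

```bash
python3 look.py w2; python3 - <<'E'
from h import *;import pickle
s1,c1=pickle.load(open('w1.pkl','rb'));s2,c2=pickle.load(open('w2.pkl','rb'))
A=[b[0] for b in blobs(brass(c1['image']),100,3000)];B=[b[0] for b in blobs(brass(c2['image']),100,3000)]
for a in A:
    for b in B:
        p,e=meet(ray(c1,a,(s1['eef_pos'],s1['ee_rot'])),ray(c2,b,(s2['eef_pos'],s2['ee_rot'])))
        if e<4 and 30<p[2]<70:print(a,b,p.round(1),e.round(2))
E
```

```text
4.15 [ 544.  -255.1  129.9] y-yaw -54.92 z [-0.0019  0.0014 -1.    ] F [-0.3 -1.1 -0.1] [-0.63  0.59  1.41  0.    1.15  0.33] 1.0000681532220852 0.0
[260.9 171.1] 483 z51 [ 564.1 -241.3   51. ] z40 [ 562.2 -242.7   40. ]
[ 48.5 196. ] 290 z51 [ 443.  -102.5   51. ] z40 [434.5 -96.4  40. ]
[260.7 233.4] 428 z51 [ 525.4 -268.4   51. ] z40 [ 521.4 -271.3   40. ]
[325.8 158.4] [260.9 171.1] [ 563.7 -241.6   48.4] 0.12
[164.1 174. ] [ 48.5 196. ] [ 441.5 -101.4   49. ] 0.05
[323.  199.2] [260.7 233.4] [ 524.2 -269.3   47.6] 0.06
```

View pics/w2.png

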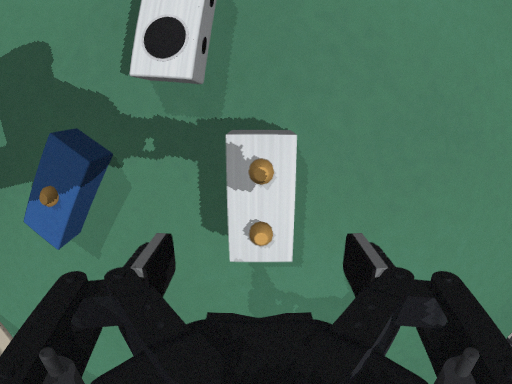

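The block is square between the fingers, with studs at (261,171) and (261,233), and the fix repeats within 1 mm. Descending to z = 30 and gripping.

Request:
move_arm --moves '[{"turn":[0,0,0.005],"translation":[0,0,25],"hand":1},{"turn":[0,0,0],"translation":[0,0,25],"hand":1},{"turn":[0,0,0],"translation":[0,0,20],"hand":1},{"turn":[0,0,0],"translation":[0,0,18],"hand":1},{"turn":[0,0,0],"translation":[0,0,12],"hand":1},{"turn":[0,0,0],"translation":[0,0,0],"hand":1},{"turn":[0,0,0],"translation":[0,0,0],"hand":1}]'

```text
time_s: 4.78
eef_pos: [545.0, -255.7, 31.7]
ee_rot: [0.001, 0.955, 0.298, 0.001]
force: [0.4, -0.1, -0.1]
grip_width: 1.001
grip_force: 0.0
```

Request:
move_arm --grip_force 80 --moves '[{"turn":[0,0,0],"translation":[0,0,0],"hand":0},{"turn":[0,0,0],"translation":[0,0,0],"hand":0},{"turn":[0,0,0],"translation":[0,0,0],"hand":0},{"turn":[0,0,0],"translation":[0,0,0],"hand":0},{"turn":[0,0,0],"translation":[0,0,0],"hand":0},{"turn":[0,0,0],"translation":[0,0,0],"hand":0},{"turn":[0,0,0],"translation":[0,0,0],"hand":0},{"turn":[0,0,0],"translation":[0,0,0],"hand":0}]'

```text
time_s: 5.45
eef_pos: [545.0, -255.8, 31.8]
ee_rot: [0.001, 0.955, 0.298, 0.001]
force: [-0.2, 0.2, 5.8]
grip_width: 0.572
grip_force: 84.1
```

Gripped at 48.6 mm opening with 84 N. Lifting.

Request:
move_arm --moves '[{"turn":[0,0,0],"translation":[0,0,-8],"hand":0},{"turn":[0,0,0],"translation":[0,0,-20],"hand":0},{"turn":[0,0,0],"translation":[0,0,-30],"hand":0},{"turn":[0,0,0],"translation":[0,0,-30],"hand":0},{"turn":[0,0,0],"translation":[0,0,-30],"hand":0},{"turn":[0,0,0],"translation":[0,0,-30],"hand":0},{"turn":[0,0,0],"translation":[0,0,-20],"hand":0},{"turn":[0,0,0],"translation":[0,0,-12],"hand":0},{"turn":[0,0,0],"translation":[0,0,0],"hand":0}]'

```text
time_s: 6.2
eef_pos: [544.9, -255.6, 213.5]
ee_rot: [0.002, 0.955, 0.298, 0.001]
force: [0.2, -0.7, -3.5]
grip_width: 0.572
grip_force: 83.7
```

Request:
move_arm --moves '[{"turn":[0,0,0.05],"translation":[0,0,0],"hand":0},{"turn":[0,0,0.09],"translation":[0,0,0],"hand":0},{"turn":[0,0,0.1],"translation":[0,0,0],"hand":0},{"turn":[0,0,0.1],"translation":[0,0,0],"hand":0},{"turn":[0,0,0.1],"translation":[0,0,0],"hand":0},{"turn":[0,0,0.07],"translation":[0,0,0],"hand":0},{"turn":[0,0,0],"translation":[0,0,0],"hand":0}]'

```text
time_s: 6.78
eef_pos: [543.9, -255.0, 209.1]
ee_rot: [-0.001, 0.999, 0.046, -0.001]
force: [0.3, -0.5, -3.9]
grip_width: 0.573
grip_force: 83.9
```

```bash
python3 look.py w3
```

```text
6.7833 [ 543.9 -255.   209.1] y-yaw -84.71 z [-0.0018  0.0014 -1.    ] F [ 0.3 -0.5 -3.9] [-0.63  0.51  1.31  0.    1.32  0.85] 0.573124389166955 83.8676991686225
[258.7 224.7] 1656 z51 [ 494.5 -258.1   51. ] z40 [ 490.  -258.5   40. ]
[120.6 251.6] 165 z51 [ 442.7 -102.7   51. ] z40 [436.1 -97.   40. ]
[259.1 309.8] 429 z51 [ 384.2 -268.8   51. ] z40 [ 375.4 -269.6   40. ]
```

View pics/w3.png

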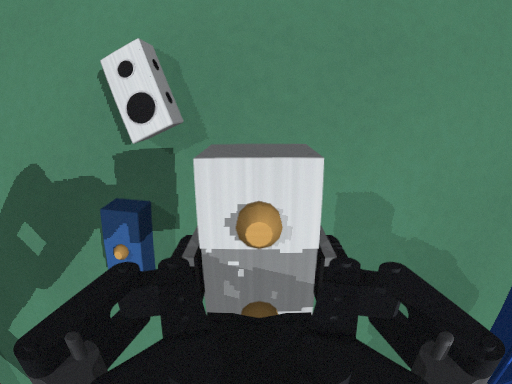

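The block is held level: its visible stud is at (259,225), the top face is at the pads, and the bystanders are untouched. Now carrying it to just short of the plate for a look.

Request:
move_arm --moves '[{"turn":[0,0,0],"translation":[2,-20,0],"hand":0},{"turn":[0,0,0],"translation":[2,-35,0],"hand":0},{"turn":[0,0,0],"translation":[2,-38,0],"hand":0},{"turn":[0,0,0],"translation":[2,-38,0],"hand":0},{"turn":[0,0,0],"translation":[2,-38,0],"hand":0},{"turn":[0,0,0],"translation":[2,-38,0],"hand":0},{"turn":[0,0,0],"translation":[2,-38,0],"hand":0},{"turn":[0,0,0],"translation":[2,-38,0],"hand":0},{"turn":[0,0,0],"translation":[2,-38,0],"hand":0},{"turn":[0,0,0],"translation":[2,-38,0],"hand":0}]'

```text
time_s: 7.67
eef_pos: [529.5, 105.8, 209.9]
ee_rot: [-0.0, 0.999, 0.049, -0.0]
force: [0.5, 0.2, -3.5]
grip_width: 0.574
grip_force: 83.9
```

Request:
move_arm --moves '[{"turn":[0,0,0],"translation":[2,-38,0],"hand":0},{"turn":[0,0,0],"translation":[2,-38,0],"hand":0},{"turn":[0,0,0],"translation":[2,-35,0],"hand":0},{"turn":[0,0,0],"translation":[1,-31,0],"hand":0},{"turn":[0,0,0],"translation":[0,0,0],"hand":0},{"turn":[0,0,0],"translation":[0,0,0],"hand":0}]'

```text
time_s: 8.17
eef_pos: [523.1, 247.2, 209.6]
ee_rot: [0.0, 0.999, 0.05, -0.001]
force: [-0.2, -1.2, -4.4]
grip_width: 0.577
grip_force: 84.2
```

```bash
python3 look.py w4; python3 - <<'E'
from h import *;import pickle
for n in('w3','w4'):
    s,c=pickle.load(open(n+'.pkl','rb'))
    for b in blobs(brass(c['image']),900,4000):
        o,d=ray(c,b[0],(np.zeros(3),[1,0,0,0]));print(n,b[0],'tool at z-19',plane(o,d,-19).round(1))
E
```

```text
8.1667 [523.1 247.2 209.6] y-yaw -84.29 z [-1.2e-03 -4.0e-04 -1.0e+00] F [-0.2 -1.2 -4.4] [ 0.24  0.46  1.39 -0.    1.29  1.71] 0.5767130364426694 84.19614465907216
[21.8  5.4] 506 z51 [713.9 557.5  51. ] z40 [718.8 569.3  40. ]
[258.6  70. ] 231 z51 [626.1 258.7  51. ] z40 [627.5 258.9  40. ]
[258.4 117.7] 228 z51 [580.8 254.4  51. ] z40 [580.4 254.4  40. ]
[258.7 224.8] 1660 z51 [473.6 243.4  51. ] z40 [469.1 243.   40. ]
[  1.  224.8] 40 z51 [422.9 604.7  51. ] z40 [416.4 618.3  40. ]
[496.  258.9] 102 z51 [442.  -99.5  51. ] z40 [ 436.2 -113.3   40. ]
[  4.1 277.9] 120 z51 [326.8 631.9  51. ] z40 [316.5 646.6  40. ]
[259.1 309.8] 430 z51 [363.4 232.   51. ] z40 [354.5 231.1  40. ]
[ 23.  315.7] 112 z51 [255.6 614.3  51. ] z40 [242.5 628.3  40. ]
[ 10.5 365.7] 865 z51 [ 63.3 741.7  51. ] z40 [ 42.7 760.7  40. ]
w3 [258.7 224.7] tool at z-19 [ 24.2  -1.1 -19. ]
w4 [258.7 224.8] tool at z-19 [ 24.2  -1.1 -19. ]
```

View pics/w4.png

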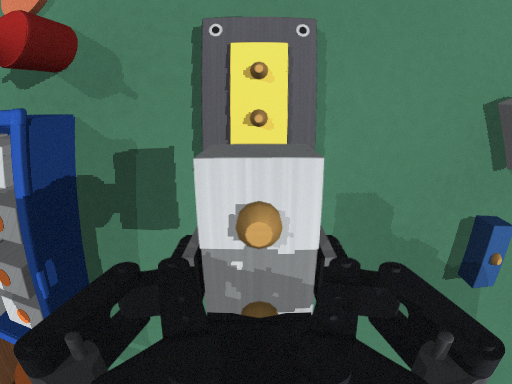

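Plate studs are at (259,70) and (258,118) in the wrist view. Their wrist fix is (604, 256.6), and about 1 mm of that is camera y-bias seen on the held block, so it agrees with top/side. Target is (604.7, 255.3), with sockets leaving ±8 mm. Moving over it and lowering to just above the studs.

Request:
move_arm --moves '[{"turn":[0,0,0.005],"translation":[20,0,0],"hand":0},{"turn":[0,0,0],"translation":[30,0,0],"hand":0},{"turn":[0,0,0],"translation":[20,0,0],"hand":0},{"turn":[0,0,0],"translation":[12,0,0],"hand":0},{"turn":[0,0,0],"translation":[0,0,25],"hand":0},{"turn":[0,0,0],"translation":[0,0,30],"hand":0},{"turn":[0,0,0],"translation":[0,0,30],"hand":0},{"turn":[0,0,0],"translation":[0,0,20],"hand":0},{"turn":[0,0,0],"translation":[0,0,10],"hand":0},{"turn":[0,0,0],"translation":[0,0,0],"hand":0}]'

```text
time_s: 9.05
eef_pos: [604.7, 252.1, 93.0]
ee_rot: [0.0, 0.999, 0.045, -0.002]
force: [-0.1, 0.5, -3.8]
grip_width: 0.575
grip_force: 84.3
```

```bash
python3 look.py w5 | head -1; python3 - <<'E'
from rig import capture;import cv2,pickle
from h import *
c=capture('side');t=capture('top')
a=cv2.resize(c['image'][180:340,80:280],None,fx=2,fy=2,interpolation=cv2.INTER_CUBIC);b=cv2.resize(t['image'][100:260,60:260],None,fx=2,fy=2,interpolation=cv2.INTER_CUBIC)
cv2.imwrite('pics/s5.png',np.hstack([a,b]))
E
```

```text
9.05 [604.7 252.1  93. ] y-yaw -84.9 z [-0.0043 -0.0011 -1.    ] F [-0.1  0.5 -3.8] [ 0.22  0.74  1.24 -0.    1.16  1.7 ] 0.5751848649553195 84.28018508478999
```

View pics/s5.png

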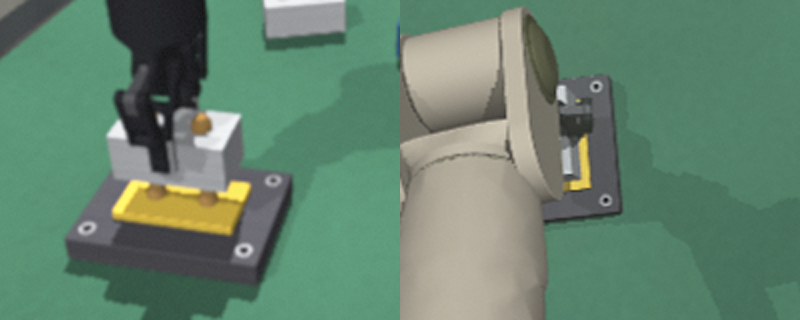

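The side crop shows the block level above both studs, which are at about (157,190) and (207,197) just under its lower edge. The arm settled 3 mm short in y, so I'm correcting that and lowering onto the seat.

Request:
move_arm --moves '[{"turn":[0,0,-0.004],"translation":[0,-3.2,0],"hand":0},{"turn":[0,0,0],"translation":[0,0,6],"hand":0},{"turn":[0,0,0],"translation":[0,0,8],"hand":0},{"turn":[0,0,0],"translation":[0,0,8],"hand":0},{"turn":[0,0,0],"translation":[0,0,4],"hand":0},{"turn":[0,0,0],"translation":[0,0,0],"hand":0},{"turn":[0,0,0],"translation":[0,0,0],"hand":0}]'

```text
time_s: 9.78
eef_pos: [605.1, 256.6, 68.9]
ee_rot: [0.0, 0.999, 0.047, -0.0]
force: [0.2, 0.9, -3.4]
grip_width: 0.57
grip_force: 84.3
```

The studs are 13 mm inside the sockets with no contact force. Pressing in small steps.

Request:
move_arm --moves '[{"turn":[0,0,0],"translation":[0,0,3],"hand":0},{"turn":[0,0,0],"translation":[0,0,2],"hand":0},{"turn":[0,0,0],"translation":[0,0,2],"hand":0},{"turn":[0,0,0],"translation":[0,0,1.5],"hand":0},{"turn":[0,0,0],"translation":[0,0,1.5],"hand":0},{"turn":[0,0,0],"translation":[0,0,0],"hand":0}]'

```text
time_s: 10.28
eef_pos: [605.3, 256.7, 59.7]
ee_rot: [-0.0, 0.999, 0.047, 0.0]
force: [-3.3, -0.6, 3.6]
grip_width: 0.571
grip_force: 85.3
```

Request:
move_arm --moves '[{"turn":[0,0,0],"translation":[0,0,1.5],"hand":0},{"turn":[0,0,0],"translation":[0,0,1.5],"hand":0},{"turn":[0,0,0],"translation":[0,0,1],"hand":0},{"turn":[0,0,0],"translation":[0,0,0],"hand":0}]'

```text
time_s: 10.62
eef_pos: [605.3, 256.7, 55.8]
ee_rot: [0.0, 0.999, 0.047, 0.0]
force: [-3.7, -1.2, 6.0]
grip_width: 0.573
grip_force: 85.2
```

Request:
move_arm --moves '[{"turn":[0,0,0],"translation":[0,0,0.7],"hand":0},{"turn":[0,0,0],"translation":[0,0,0],"hand":0},{"turn":[0,0,0],"translation":[0,0,0],"hand":0}]'

```text
time_s: 10.87
eef_pos: [605.3, 256.7, 55.8]
ee_rot: [0.0, 0.999, 0.047, 0.0]
force: [-5.1, -1.0, 10.4]
grip_width: 0.569
grip_force: 86.1
```

Request:
move_arm --moves '[{"turn":[0,0,0],"translation":[0,0,1.3],"hand":0},{"turn":[0,0,0],"translation":[0,0,0],"hand":0},{"turn":[0,0,0],"translation":[0,0,0],"hand":0}]'

```text
time_s: 11.12
eef_pos: [605.3, 256.7, 55.8]
ee_rot: [0.0, 0.999, 0.047, 0.001]
force: [-11.6, -2.7, 19.8]
grip_width: 0.569
grip_force: 87.2
```

The TCP stopped at the flush height (55.8, so the underside is at 24) while force rose to about 23 N, so it is seated. Relaxing the push, opening, and retreating straight up.

Request:
move_arm --moves '[{"turn":[0,0,0],"translation":[0,0,-1.6],"hand":0},{"turn":[0,0,0],"translation":[0,0,0],"hand":0.6},{"turn":[0,0,0],"translation":[0,0,0],"hand":0.8},{"turn":[0,0,0],"translation":[0,0,0],"hand":1},{"turn":[0,0,0],"translation":[0,0,0],"hand":1},{"turn":[0,0,0],"translation":[0,0,0],"hand":1},{"turn":[0,0,0],"translation":[0,0,0],"hand":1},{"turn":[0,0,0],"translation":[0,0,0],"hand":1}]'

```text
time_s: 11.78
eef_pos: [605.2, 256.7, 54.8]
ee_rot: [0.0, 0.999, 0.047, -0.0]
force: [-0.2, 0.5, -0.6]
grip_width: 0.996
grip_force: 0.0
```

Request:
move_arm --moves '[{"turn":[0,0,0],"translation":[0,0,-8],"hand":1},{"turn":[0,0,0],"translation":[0,0,-15],"hand":1},{"turn":[0,0,0],"translation":[0,0,-25],"hand":1},{"turn":[0,0,0],"translation":[0,0,-30],"hand":1},{"turn":[0,0,0],"translation":[0,0,-30],"hand":1},{"turn":[0,0,0],"translation":[-30,0,-30],"hand":1},{"turn":[0,0,0],"translation":[-40,0,0],"hand":1},{"turn":[0,0,0],"translation":[-35,0,0],"hand":1},{"turn":[0,0,0],"translation":[0,0,0],"hand":1},{"turn":[0,0,0],"translation":[0,0,0],"hand":1}]'

```text
time_s: 12.62
eef_pos: [500.1, 247.0, 193.5]
ee_rot: [-0.0, 0.999, 0.047, 0.0]
force: [-0.3, 0.3, 0.4]
grip_width: 1.001
grip_force: 0.0
```

```bash
python3 look.py w6; python3 - <<'E'
from rig import capture
from h import *
c=capture('side')
w=np.zeros((384,512),bool);w[220:330,100:240]=1
print('yellow px side',(yellow(c['image'])&w).sum())
def pt(u,v):
    o,d=ray(c,(u,v));return o+d*c['z_map'][v,u]
for b in blobs(brass(c['image'])&w,10,400): print(b[0],b[1],plane(*ray(c,b[0]),75).round(1))
P=np.array([pt(u,v) for v,u in np.argwhere(silver(c['image'])&w)])
top=P[(abs(P[:,0]-605)<60)&(abs(P[:,1]-256)<40)];z=top[:,2];print('top face z',np.percentile(z,[50,75,90]).round(1))
cv2.imwrite('pics/s6.png',cv2.resize(c['image'][130:340,80:345],None,fx=3,fy=2.8,interpolation=cv2.INTER_CUBIC))
E
```

```text
12.6167 [500.1 247.  193.5] y-yaw -84.58 z [ 9.e-04  2.e-04 -1.e+00] F [-0.3  0.3  0.4] [ 0.25  0.43  1.48 -0.    1.23  1.72] 1.0011092068369425 0.0
[259.   35.4] 352 z51 [633.4 260.5  51. ] z40 [636.2 260.7  40. ]
[259.4  92.1] 349 z51 [581.6 255.2  51. ] z40 [582.2 255.3  40. ]
[507.6 248.3] 87 z51 [441.8 -96.7  51. ] z40 [ 436.7 -111.2   40. ]
[ 12.2 310.1] 120 z51 [257.1 619.1  51. ] z40 [244.3 634.2  40. ]
[  2.5 346.2] 76 z51 [136.3 705.9  51. ] z40 [118.5 724.6  40. ]
yellow px side 0
[154.8 258.8] 64 [627.2 261.3  75. ]
[181.4 262.1] 62 [579.3 256.8  75. ]
top face z [69.9 70.4 71.1]
```

View pics/s6.png

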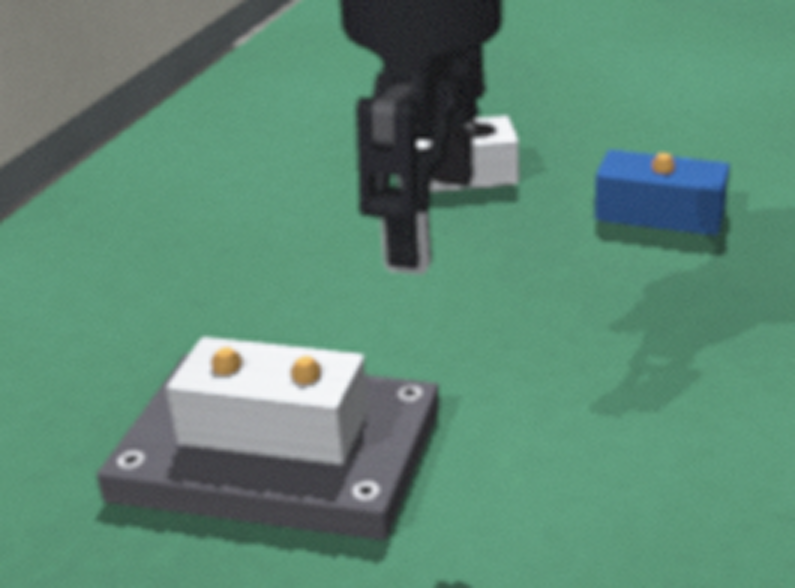

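The block sits flush on the plate, with its studs at about (226,362) and (306,370) in the crop. No yellow is visible, the top face measures z = 70 (69 expected), and the bystanders are in place.

```bash
python3 -c "from rig import finish_job;print(finish_job())"
```

```text
the job is handed in; nothing more can be done
None
```

The studded silver block is pressed flush on the fixture plate with the yellow seat down, the other two blocks are where they were, and I handed the job in at about 12.7 s.

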